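Gather the loose nuts in a tote's corner against the bench stop

TASK

Take the grey parts tote by its corner lug and slide it flat along the bench until you feel it butt firmly home against both bars of the L-shaped bench stop. Then, with its foot corner still down in the stop, raise the lug until the tote leans about 30 degrees and all three loose nuts have slid together into the low corner opposite the lug. Finish holding it tilted like that by the lug, still and not let go, with no nut spilled and the other things on the bench left where they are.

Things in the scene. Friction and masses are not known exactly. Their poses are not given: they have to be found in the camera images.
- tote: grey plastic open-topped tote, outside 170 mm along its x, 150 mm along its y, 50 mm high, walls and floor 4 mm, 0.36 to 0.59 kg empty; slides on the bench with friction about 0.6. Origin at the centre of its underside, z up out of the tote. Its lug is on the -x,-y corner
- tote_lug (a point): grip point on the tote's lug, an upright plate standing out from the tote's -x,-y corner along the floor diagonal (direction -170, -150 in tote x, y): 12 mm thick across the diagonal, 46 mm long, from 10 to 82 mm above the tote's underside. This point: mid-thickness, 62 mm above the underside, x -101.2, y -89.3 mm from the tote's centre; tote axes
- tote_foot (a point): the tote's outer bottom corner diagonally opposite the lug (x +85, y +75 mm from the tote's centre, at the underside): the corner that goes into the stop and stays down; tote axes
- tote_pocket (a point): inside the tote in that same corner, where its two inner walls meet, 6 mm above the inner floor: the nuts shall gather here; tote axes
- stop_corner (a point): inner corner, on the bench, of the bench stop: two steel bars 10 mm high and 22 mm wide screwed to the bench in an L, fixed. The bars' inner faces run from this point along the stop's -x (110 mm) and -y (110 mm); the stop's axes are parallel to the tote's axes when the tote is home, with the tote on its -x,-y side
- stop: the same stop; origin at that same inner corner
- nut0_mid (a point): steel hex nut, 24 mm across flats, 13 mm thick, 35 g, lightly oiled (it slides off a floor tilted more than about 10 degrees, and along a wall into the corner from about 20); this point is its centre, z axis through its hole
- nut1_mid (a point): steel hex nut, 24 mm across flats, 13 mm thick, 35 g, lightly oiled (it slides off a floor tilted more than about 10 degrees, and along a wall into the corner from about 20); this point is its centre, z axis through its hole
- nut2_mid (a point): steel hex nut, 24 mm across flats, 13 mm thick, 35 g, lightly oiled (it slides off a floor tilted more than about 10 degrees, and along a wall into the corner from about 20); this point is its centre, z axis through its hole
- block: dark steel block 75 x 50 x 25 mm, outside the stop; not part of the job; origin at the middle of its underside
- carton: closed cardboard carton 110 x 75 x 50 mm, outside the stop; not part of the job; origin at the middle of its underside
- wrench: steel wrench lying flat, along its own x; not part of the job
- driver: screwdriver lying flat, along its own x; not part of the job
- can: upright metal spray can, 66 mm across, 170 mm high; not part of the job; origin at the middle of its underside
- cup: white plastic cup, 80 mm across, 95 mm high; not part of the job; origin at the middle of its underside
- case: flat black plastic case 120 x 190 x 34 mm; not part of the job; origin at the middle of its underside

How it is judged:
By the outcome, as a careful person would: the job done as asked, in the order asked, and still so for the second after the job is handed in, while the arm keeps its last pose, push and grip.
It also fails if it takes over 42 s, if anything falls off the work surface, if the arm or the gripper's body presses on something with over 40 N, if the wrist force passes 120 N, or if a joint passes its speed limit or range.

ROBOT

A 6-joint arm with a two-finger parallel gripper is mounted at the origin on the work surface. World frame = base frame: x ahead of the robot, y to its left, z up, the work surface at z = 0. Lengths are in mm, angles in degrees, forces in N, time in s.
With the tool pointing down it reaches from about 350 to 850 mm from the base axis. Payload 8.1 kg.
Tool frame: the origin (TCP) lies at the very end of the fingers, on their centre line; the grasp point (between the pads) lies 19 mm behind it; z points along the fingers, y is the line along which they close (so a half turn about z gives the same grasp; the last joint's range is limited). The gripper opens to 85 mm and grips with 20 to 120 N. Pads are 22 mm wide; open, the fingers measure 114 mm over their backs; the gripper's body (76 mm by 85 mm) begins 54 mm behind the grasp point. The pads swing forward as they close: fully open they stand 13 mm farther back than shut.
Start: joints at [-73.419, 7.471, 85.268, -0, 87.261, -4.893], TCP at [219.672, -558.345, 231.292] pointing down, gripper open.
Joint ranges: [-169.43, 169.43], [-51.17, 129.36], [1.28, 143.12], [-76.62, 256.62], [0, 156.53], [-152.29, 152.29]. Speed limits (degrees/s): [136.94, 136.94, 159.86, 180, 180, 180].

INTERFACE

Orientations are given as [roll, pitch, yaw] about the fixed x, y, z axes, in that order (R = Rz(yaw) Ry(pitch) Rx(roll)).
In Python, from bench import sense, eyes, job, models gives the robot as it stands. The module is installed in compiled form; this text tells all that it offers.
- The arm moves only by the tool apply_moves, never from a script. Its argument "rows" is a list of rows, each a list of 6 numbers: the shift along the tool's x, y, z in mm, then the turn, a rotation vector about the tool's x, y, z in rad. In form: [[dx, dy, dz, rx, ry, rz], ...]. A call has exactly 5 rows; each row shifts and turns the commanded pose from where the row before left it, along the tool's axes as they then stand; what a row does not reach is not made up. A row lasts 1/8 s, in which the tool goes at most 62.5 mm and 10.7 degrees, less where a joint would pass 70% of its speed; a pose out of reach is approached as far as the arm can. A call is refused whole if a number of a shift passes 62.5 or a number of a turn 0.188, either way. A call with a gripper value outside its range is refused whole. "fingers" is the finger opening in mm, from 0 to 85.4, set as the call begins (left out, the last holds). The fingers move at their own pace and stop on an object; "grip_force" is the grip in N (left out, the last holds). Time passes only in rows, so rows that do not move let the fingers close, or fill a call up. It gives the time, the measured TCP pose, the force, the opening and the grip force at its end, in the units of the state.
- sense(): the state, without advancing time (a new reading comes with each control period).
- eyes.snapshot(name): name is "scene" or "top" or "wrist"; returns (picture, depth): 420x560x3 uint8, red, green, blue; 420x560 float32, mm along the optical axis (not along the pixel's ray), 0 where there is no reading.
- eyes.get_calibration(name): a dict with "intrinsics" (3x3 intrinsics, pixels), "D" ([k1, k2, p1, p2, k3] as OpenCV has them; the pictures are not rectified), "R" (3x3) and "t" (3): a world point X has camera coordinates R X + t; the wrist camera has in their place "mount" (4x4, takes a point from camera to tool coordinates, whose origin is the TCP and whose axes are the flange's). Camera axes: x right, y down, z forward; pixel columns grow to the right and rows downward; lengths in mm; the calibration is good to about 2 mm. A picture is of the moment at which its call begins: read the wrist's pose just before it. get_calibration takes no time and is no camera call.
- job.hand_in(): hands the job in; it is judged then, once.
Trained networks look in the newest picture that a camera, given by its name, has taken for a name from the list of things; names that differ only in an ending like _2 or _b are one class to them, and where a whole thing is asked for, a point or a joint stands for the part that bears it (a point fixed in the world has none). Each returns a list of dicts, best first, with "confidence" (0 to 1); they miss things now and then, are a little off and sometimes report something else, mostly with a low value. They report only what shows in the picture. A call takes as long as a camera call.
- models.boxes_of(name, camera): "xyz" ([x, y, z] in mm, in world coordinates, good to about 4 mm: the middle of the surface that is visible of it).
- models.cut_out(name, camera): "pixels" (420x560 bool, what is visible of it).
- models.place_of(name, camera): "xyz" ([x, y, z] in mm, in world coordinates, good to about 4 mm: a listed point, or the origin of a listed thing).
The state is a dict: "time": time; "joint_pos": joint angles; "qd": joint speeds; "joint_efforts": joint torques, N m; "tool_pos": TCP position; "tcp_rot": TCP orientation; "ft_force": force on the tool from outside, world axes, zero at the start; "wrist_torque": the same for the moment, N m; "finger_gap": finger opening in mm; "grip_force": force on a finger pad.
Only numpy, scipy, OpenCV 4.12 (cv2) and the standard library are available. Lean on these libraries where they do the work, as an engineer would, in place of code of your own. Each camera call takes 0.05 s, during which the arm holds its last target. There are 200 camera calls.

## Working session

There is one attempt and no reset: what is moved stays moved. The work goes in short steps, Python scripts to look and compute and a tool call to move; the robot and the scene stay as the last step left them, time stands still between calls to the robot, and variables do not carry over. Pictures are saved under pics/ and viewed, at most 10 in all, crops included, and the job is handed in when it is done.

Besides the shell and the picture viewer there is one more tool, called after "Request:" as name([rows], argument=value, ...), one row to a line, values as JSON. apply_moves: Moves the arm, as the interface text tells. Its arguments: {"type":"object","properties":{"rows":{"type":"array"},"fingers":{"type":"number"},"grip_force":{"type":"number"}},"required":["rows"]}

```bash
mkdir -p pics
cat > h.py <<'E'
import numpy as np, cv2
from scipy.spatial.transform import Rotation as Ro
from bench import sense, eyes, job, models
def R(s): return Ro.from_euler('xyz',s['tcp_rot'],degrees=True).as_matrix()
def p(s): return np.array(s['tool_pos'])
def save(n,f):
    im,d=eyes.snapshot(n); cv2.imwrite('pics/'+f,im[:,:,::-1]); return im,d
E
python3 - <<'E'
from h import *
s=sense();print(s)
for c in ['scene','top']:
    im,d=save(c,c+'0.png')
    for n in ['tote','tote_lug','tote_foot','tote_pocket','stop_corner','stop','nut0_mid','nut1_mid','nut2_mid']:
        r=models.place_of(n,c);print(c,n,[(np.round(x['xyz']),round(x['confidence'],2),{k:v for k,v in x.items() if k not in('xyz','confidence')}) for x in r[:3]])
im=np.hstack([cv2.imread('pics/scene0.png'),cv2.imread('pics/top0.png')])
cv2.imwrite('pics/b0.png',cv2.resize(im,(800,300)))
E
```

```text
{'time': 0.0, 'joint_pos': array([-7.34179133e+01,  7.51545565e+00,  8.53309620e+01,  2.17133313e-04,
        8.72626690e+01, -4.89375252e+00]), 'qd': array([-0.02123395, -0.08279914, -0.03311613, -0.00446256,  0.01121198,
        0.00644414]), 'joint_efforts': array([ 1.77771162e-04, -5.69390130e+01, -5.00552917e+01,  3.70682301e-04,
        1.50820351e-02, -1.56540057e-05]), 'tool_pos': array([ 219.51747246, -557.78923354,  230.22470002]), 'tcp_rot': array([-1.79891330e+02, -9.52205973e-03,  2.14758196e+01]), 'ft_force': array([0.05905974, 0.65110084, 0.12641203]), 'wrist_torque': array([ 0.00654144, -0.03227587, -0.02664711]), 'grip_force': 0.0, 'finger_gap': 85.2740975857457}
scene tote [(array([549., -84.,   0.]), 0.89, {})]
scene tote_lug [(array([ 518., -221.,   62.]), 0.97, {})]
scene tote_foot [(array([565.,  30.,   1.]), 0.63, {})]
scene tote_pocket [(array([571.,  21.,   8.]), 0.67, {})]
scene stop_corner [(array([605., 123.,  -2.]), 0.79, {})]
scene stop [(array([605., 124.,  -2.]), 0.61, {})]
scene nut0_mid [(array([481., -68.,  12.]), 0.57, {}), (array([544., -80.,   1.]), 0.21, {})]
scene nut1_mid [(array([ 471., -447.,   -3.]), 0.59, {}), (array([ 528., -161.,   14.]), 0.4, {})]
scene nut2_mid [(array([ 581., -127.,   12.]), 0.59, {})]
top tote [(array([544., -84.,  -2.]), 0.84, {})]
top tote_lug [(array([ 519., -216.,   64.]), 0.61, {})]
top tote_foot [(array([570.,  29.,   4.]), 0.95, {})]
top tote_pocket [(array([568.,  20.,   8.]), 0.71, {})]
top stop_corner [(array([603., 123.,  -5.]), 0.96, {})]
top stop [(array([608., 119.,  -7.]), 0.85, {})]
top nut0_mid [(array([479., -67.,  13.]), 0.5, {})]
top nut1_mid [(array([ 524., -160.,    8.]), 0.51, {})]
top nut2_mid [(array([ 581., -130.,   10.]), 0.47, {})]
```

View pics/top0.png

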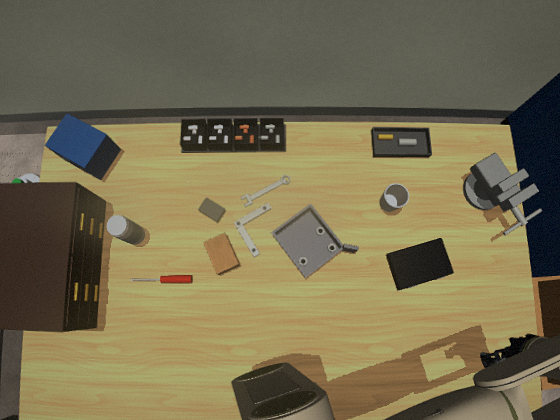

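View pics/scene0.png

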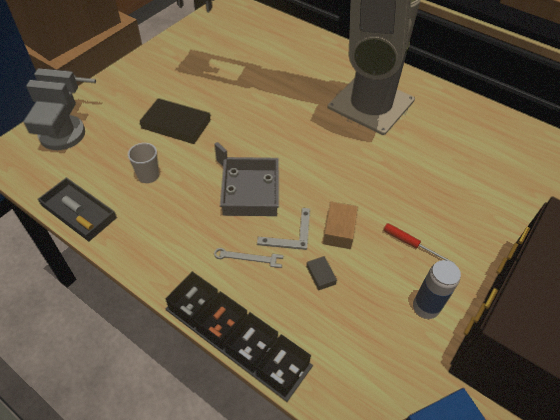

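The top view shows the tote at about (308,242) px with its lug at (350,248) and three nuts inside. The L stop's corner is at about (238,225), and its arms end near (270,207) and (258,255). The scene view agrees. The way between tote and stop is clear. Next I'll fit the orientations.

```bash
cat >> h.py <<'E'
def cloud(c,d,m,s=None):
    k=eyes.get_calibration(c); v,u=np.nonzero(m&(d>0)); z=d[v,u].astype(float)
    xy=cv2.undistortPoints(np.c_[u,v].astype(float)[:,None],np.array(k['intrinsics']),np.array(k['D']))[:,0]
    P=np.c_[xy*z[:,None],z]
    if 'R' in k: return (P-np.ravel(k['t']))@np.array(k['R'])
    M=np.array(k['mount']); return (P@M[:3,:3].T+M[:3,3])@R(s).T+p(s)
def rect(P):
    r=cv2.minAreaRect(P[:,:2].astype(np.float32)); return np.round(r[0],1),np.round(r[1],1),round(r[2],2)
E
python3 - <<'E'
from h import *
for c in ['top','scene']:
    im,d=eyes.snapshot(c)
    for n in ['tote','stop']:
        r=models.cut_out(n,c)
        if not r: print(c,n,'none');continue
        m=r[0]['pixels']; P=cloud(c,d,m)
        print(c,n,r[0]['confidence'],m.sum(),np.percentile(P[:,2],[1,10,50,90,99]).round(),rect(P))
        if n=='tote':
            Q=P[(P[:,2]>42)&(P[:,2]<56)]; print(' rim',len(Q),rect(Q))
            Q=P[P[:,2]>66]; print(' lug',len(Q),Q.mean(0) if len(Q) else '',rect(Q) if len(Q)>2 else '')
        else:
            # fit L: x=corner+yaw by comparing area
            from scipy.optimize import minimize
            Q=P[:,:2]
            def cost(v):
                w=np.deg2rad(v[2]); e=np.array([np.cos(w),np.sin(w)]); f=np.array([-e[1],e[0]])
                a=(Q-v[:2])@e; b=(Q-v[:2])@f
                # bars: A: a in[-110,22], b in[0,22]; B: a in[0,22], b in [-110,22]
                dist=lambda x,l,h: np.maximum(0,np.maximum(l-x,x-h))
                dA=np.hypot(dist(a,-110,0),a*0+b-11); dB=np.hypot(a-11,dist(b,-110,0))
                return np.minimum(np.minimum(dA,dB),20).mean()
            o=min((minimize(cost,[605,122,y],method='Nelder-Mead') for y in(30,34,38)),key=lambda o:o.fun);print(' stopfit',o.x,o.fun)
E
```

```text
top tote 0.75 2755 [-3.  0.  4. 49. 80.] (array([540.1, -99.5]), array([204.3, 179.5]), 36.17)
 rim 513 (array([539.4, -95.6]), array([200.8, 172.4]), 36.17)
 lug 61 [ 516.06894742 -209.17331248   78.56411439] (array([ 516.3, -210.7]), array([42.6, 10.6]), 75.77)
top stop none
scene tote 0.97 3459 [-2.  2.  9. 51. 81.] (array([ 510.1, -125.4]), array([313.6, 178.6]), 45.59)
 rim 697 (array([ 547., -102.]), array([206.1, 180.5]), 37.53)
 lug 91 [ 522.30076739 -212.69935179   77.6411535 ] (array([ 519.5, -216.6]), array([52.3, 17.1]), 81.71)
scene stop 0.88 651 [-0.  6. 10. 13. 15.] (array([592.6,  64. ]), array([131.4, 131.4]), 31.14)
 stopfit [607.58176992 124.72216815  31.30728129] 6.182670650734858
```

Request:
apply_moves([
  [50,0,-8,0,0,-0.16],
  [50,0,-8,0,0,-0.16],
  [50,0,-8,0,0,-0.16],
  [50,0,-8,0,0,-0.16],
  [50,0,-8,0,0,-0.16],
])

```text
time: 1.92
tool_pos: [407.9, -401.1, 271.4]
tcp_rot: [180.0, -0.0, 67.6]
ft_force: [-0.1, 0.3, -1.0]
finger_gap: 85.6
grip_force: 0.0
```

Request:
apply_moves([
  [40,4,0,0,0,-0.08],
  [40,4,0,0,0,-0.08],
  [40,4,0,0,0,0],
  [30,4,0,0,0,0],
  [0,0,0,0,0,0],
])

```text
time: 2.55
tool_pos: [467.1, -262.3, 271.5]
tcp_rot: [180.0, -0.0, 76.6]
ft_force: [0.4, 0.1, 0.9]
finger_gap: 85.7
grip_force: 0.0
```

Run:
```python
from h import *
s=sense();print(p(s).round(1),np.round(s['tcp_rot'],1),np.round(eyes.get_calibration('wrist')['mount'],2))
im,d=save('wrist','w1.png')
for n in ['tote','tote_lug','tote_foot','stop_corner','nut0_mid','nut1_mid','nut2_mid']:
    r=models.place_of(n,'wrist');print(n,[(np.round(x['xyz']),round(x['confidence'],2)) for x in r[:3]])
r=models.cut_out('tote','wrist')
if r:
    P=cloud('wrist',d,r[0]['pixels'],s); Q=P[(P[:,2]>42)&(P[:,2]<56)];print(len(Q),rect(Q))
    Q=P[P[:,2]>74];print('lug',len(Q),Q.mean(0),rect(Q),np.percentile(Q[:,2],[5,50,95]))
```

```text
[ 467.1 -262.3  271.5] [180.   -0.   76.6] [[   0.     -0.96   -0.29   73.6 ]
 [   1.      0.      0.      0.74]
 [  -0.     -0.29    0.96 -142.86]
 [   0.      0.      0.      1.  ]]
tote []
tote_lug [(array([ 584., -127.,    6.]), 0.21)]
tote_foot []
stop_corner []
nut0_mid []
nut1_mid [(array([ 523., -161.,    9.]), 0.67)]
nut2_mid [(array([ 580., -127.,    6.]), 0.59)]
2341 (array([ 513.1, -112.4]), array([170.9, 171.7]), 42.67)
lug 598 [ 518.4193254  -212.97354189   81.8658849 ] (array([ 518.5, -213.8]), array([45.6, 12.1]), 78.18) [79.88683759 82.00229683 83.30981377]
```

View pics/w1.png

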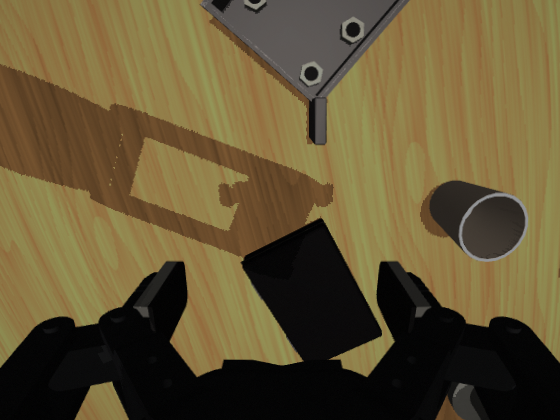

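The wrist view shows the lug top at about (318,120) px. Its fitted rectangle is 45.6x12.1 mm at z 82, which matches the text. I'll take one close look at the stop before grasping.

Request:
apply_moves([
  [60,8,-4,0,0,0],
  [60,8,-4,0,0,0],
  [60,8,-4,0,0,0],
  [60,8,-4,0,0,0],
  [60,8,-4,0,0,0],
])

```text
time: 3.62
tool_pos: [575.9, 19.8, 291.6]
tcp_rot: [180.0, 0.0, 76.4]
ft_force: [0.5, -0.3, -0.4]
finger_gap: 85.4
grip_force: 0.0
```

Request:
apply_moves([
  [0,0,0,0,0,0],
  [0,0,0,0,0,0],
  [0,0,0,0,0,0],
  [0,0,0,0,0,0],
  [0,0,0,0,0,0],
])

```text
time: 4.25
tool_pos: [575.3, 17.4, 291.4]
tcp_rot: [180.0, -0.0, 76.4]
ft_force: [0.0, 0.3, -0.5]
finger_gap: 85.6
grip_force: 0.0
```

Run:
```python
from h import *
s=sense();print(p(s).round(1),np.round(s['tcp_rot'],1))
im,d=save('wrist','w2.png')
for n in ['tote','tote_foot','stop_corner','stop']:
    r=models.place_of(n,'wrist');print(n,[(np.round(x['xyz'],1),round(x['confidence'],2)) for x in r[:3]])
P=cloud('wrist',d,d>0,s); np.save('w2.npy',P); np.save('w2d.npy',d)
Q=P[(P[:,2]>5.5)&(P[:,2]<14)&(P[:,1]>0)]; print(len(Q))
r=models.cut_out('stop','wrist')
if r:
    m=r[0]['pixels'];np.save('w2m.npy',m);P=cloud('wrist',d,m,s);print(r[0]['confidence'],m.sum(),np.percentile(P[:,2],[2,50,98]))
    Q=P[(P[:,2]>5)&(P[:,2]<15)][:,:2]
    from scipy.optimize import minimize
    def fr(v):
        w=np.deg2rad(v[2]); e=np.array([np.cos(w),np.sin(w)]); f=np.array([-e[1],e[0]]); return (Q-v[:2])@e,(Q-v[:2])@f
    def cost(v):
        a,b=fr(v); g=lambda x,l,h: np.maximum(0,np.maximum(l-x,x-h))
        return np.minimum(np.minimum(np.hypot(g(a,-110,0),b-11),np.hypot(a-11,g(b,-110,0))),20).mean()
    o=min((minimize(cost,[605,122,y],method='Nelder-Mead') for y in(30,34,38)),key=lambda o:o.fun);print('fit',o.x,o.fun)
    a,b=fr(o.x)
    A=(a<-10);B=(b<-10); print('A b',np.percentile(b[A],[3,50,97]),'B a',np.percentile(a[B],[3,50,97]))
    # inner edge line fits
    for sel,t,q in((A,a,b),(B,b,a)):
        bins=np.arange(-105,-10,6);x=[];y=[]
        for l in bins:
            k=sel&(t>=l)&(t<l+6)
            if k.sum()>20:x.append(l+3);y.append(np.percentile(q[k],2))
        print('inner',np.round(np.polyfit(x,y,1),4),np.round(y,1))
r=models.cut_out('tote','wrist')
if r:
    P=cloud('wrist',d,r[0]['pixels'],s); Q=P[(P[:,2]>42)&(P[:,2]<56)];print(len(Q),rect(Q))
```

```text
[575.3  17.4 291.4] [180.   -0.   76.4]
tote []
tote_foot [(array([ 5.672e+02,  2.740e+01, -1.000e-01]), 0.7)]
stop_corner [(array([605.1, 124.9,   2.3]), 0.93)]
stop [(array([604.2, 127.7,   2. ]), 0.88)]
8939
0.79 3708 [ 4.91676041 10.34957468 12.3926381 ]
fit [604.49170143 125.324282    30.82170793] 5.90719917444661
A b [-0.1874872  10.01314806 20.23205799] B a [-0.49276009 10.04576354 20.5430497 ]
inner [ 0.0032 -0.1955] [-0.3 -0.5 -0.6 -0.6 -0.7 -0.7 -0.2 -0.2 -0.3 -0.4 -0.5 -0.4  0.1  0.1
  0.  -0.9]
inner [ 0.0017 -0.5129] [-0.6 -0.7 -1.  -0.6 -0.6 -0.8 -0.4 -0.5 -0.7 -0.7 -0.3 -0.5 -0.6 -0.1
 -0.4 -1.3]
3580 (array([ 545.7, -101. ]), array([199.6, 184.3]), 36.52)
```

View pics/w2.png

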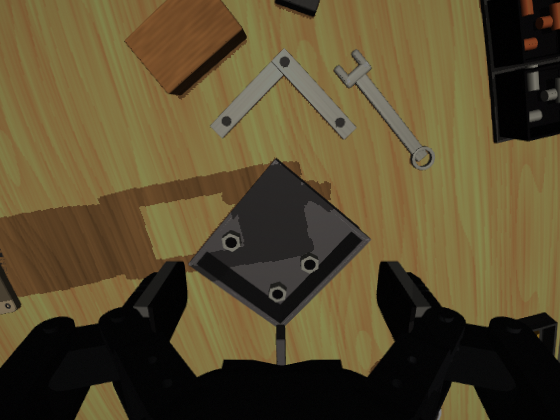

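The wrist view shows the L stop's corner at (284,55) px, with arms to (218,132) and (350,132). The tote is below it with its foot at (276,160), and the way is clear. The stop fits to (604.5,125) at yaw 30.9°, and the tote's yaw is about 36.7°. I'll go back to the lug now.

Request:
apply_moves([
  [-48.6,0,30,0,0,-0.03],
  [-48.6,0,30,0,0,0],
  [-48.6,0,30,0,0,0],
  [-48.6,0,30,0,0,0],
  [-48.6,0,30,0,0,0],
], fingers=60)

```text
time: 5.22
tool_pos: [523.9, -220.6, 140.5]
tcp_rot: [180.0, 0.0, 78.2]
ft_force: [1.3, 0.0, -0.8]
finger_gap: 59.9
grip_force: 0.0
```

Request:
apply_moves([
  [0,0,15,0,0,0],
  [0,0,0,0,0,0],
  [0,0,0,0,0,0],
  [0,0,0,0,0,0],
  [0,0,0,0,0,0],
])

```text
time: 5.85
tool_pos: [525.0, -218.8, 127.3]
tcp_rot: [179.9, 0.0, 78.3]
ft_force: [0.6, 0.5, -0.3]
finger_gap: 59.8
grip_force: 0.0
```

Run:
```python
from h import *
s=sense();print(p(s).round(1),np.round(s['tcp_rot'],1),s['finger_gap'])
im,d=save('wrist','w3.png')
P=cloud('wrist',d,d>0,s)
Q=P[(abs(P[:,0]-518)<30)&(abs(P[:,1]+217)<40)&(P[:,2]>72)&(P[:,2]<88)]
print(len(Q),rect(Q),np.percentile(Q[:,2],[5,50,95]))
q=(Q-p(s))@R(s);print('in tool',q.min(0).round(1),q.max(0).round(1))
```

```text
[ 525.  -218.8  127.3] [179.9   0.   78.3] 59.84619363263523
1435 (array([ 518.6, -213.5]), array([45.8, 12. ]), 78.08) [79.03850653 81.99095732 83.11175701]
in tool [-19.  -13.5  43.2] [26.8 -1.4 55. ]
```

View pics/w3.png

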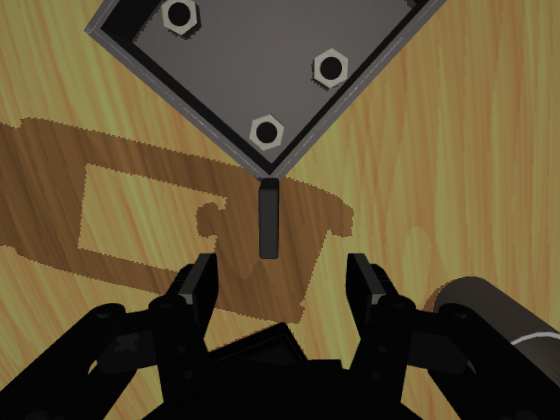

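The wrist view shows the lug at (269,220) px, with the fingers centred about 7 mm to its right. I'll shift -7.4 in y, go down 82, and close.

Request:
apply_moves([
  [0,-7.4,0,0,0,0],
  [0,0,25,0,0,0],
  [0,0,30,0,0,0],
  [0,0,27,0,0,0],
  [0,0,0,0,0,0],
])

```text
time: 6.52
tool_pos: [514.5, -216.5, 41.8]
tcp_rot: [-179.7, -0.1, 78.2]
ft_force: [0.4, 1.6, 0.2]
finger_gap: 60.0
grip_force: 0.0
```

Request:
apply_moves([
  [0,0,0,0,0,0],
  [0,0,0,0,0,0],
  [0,0,0,0,0,0],
  [0,0,0,0,0,0],
  [0,0,0,0,0,0],
], fingers=0, grip_force=60)

```text
time: 7.15
tool_pos: [517.9, -218.3, 45.9]
tcp_rot: [179.9, 0.0, 78.2]
ft_force: [-1.5, -0.1, 7.4]
finger_gap: 11.0
grip_force: 58.8
```

Run:
```python
from h import *
s=sense();print(s['time'],p(s).round(1),np.round(s['tcp_rot'],2),s['finger_gap'],s['grip_force'],s['ft_force'])
```

```text
7.15 [ 517.9 -218.3   45.9] [1.7988e+02 5.0000e-02 7.8200e+01] 10.954208920424204 58.8310432434082 [-1.4685358  -0.13899852  7.36714747]
```

Gripped: 11 mm gap, 59 N. Now I'll slide to about 25 mm short of the stop while turning 5.9°.

Request:
apply_moves([
  [7.6,-1.8,0,0,0,0.0103],
  [7.6,-1.8,0,0,0,0.0103],
  [7.6,-1.8,0,0,0,0.0103],
  [7.6,-1.8,0,0,0,0.0103],
  [7.6,-1.8,0,0,0,0.0103],
])

```text
time: 7.78
tool_pos: [517.8, -179.8, 45.9]
tcp_rot: [179.8, 0.1, 75.2]
ft_force: [-1.0, -6.0, 5.3]
finger_gap: 11.0
grip_force: 59.2
```

Request:
apply_moves([
  [7.6,-1.8,0,0,0,0.0103],
  [7.6,-1.8,0,0,0,0.0103],
  [7.6,-1.8,0,0,0,0.0103],
  [7.6,-1.8,0,0,0,0.0103],
  [7.6,-1.8,0,0,0,0.0103],
])

```text
time: 8.4
tool_pos: [519.6, -140.8, 45.9]
tcp_rot: [179.8, 0.1, 72.2]
ft_force: [-2.0, -6.0, 6.5]
finger_gap: 11.2
grip_force: 59.3
```

Request:
apply_moves([
  [0,0,0,0,0,0],
  [0,0,0,0,0,0],
  [0,0,0,0,0,0],
  [0,0,0,0,0,0],
  [0,0,0,0,0,0],
])

```text
time: 9.02
tool_pos: [519.6, -139.9, 45.8]
tcp_rot: [179.9, 0.0, 72.3]
ft_force: [-0.5, 0.3, 7.9]
finger_gap: 11.3
grip_force: 59.6
```

Run:
```python
from h import *
s=sense();print(s['time'],p(s).round(1),np.round(s['tcp_rot'],2),s['finger_gap'],s['grip_force'],s['ft_force'])
im,d=save('top','t4.png')
for n in ['tote_foot','stop_corner','tote_lug','tote']:
    r=models.place_of(n,'top');print(n,[(np.round(x['xyz'],1),round(x['confidence'],2)) for x in r[:2]])
r=models.cut_out('tote','top')
if r:
    P=cloud('top',d,r[0]['pixels']); Q=P[(P[:,2]>42)&(P[:,2]<56)];print(len(Q),rect(Q))
im=cv2.imread('pics/t4.png')[170:300,190:400];cv2.imwrite('pics/t4c.png',cv2.resize(im,None,fx=3.5,fy=3.5,interpolation=cv2.INTER_CUBIC))
```

```text
9.025 [ 519.6 -139.9   45.8] [1.7986e+02 1.0000e-02 7.2280e+01] 11.341607909989678 59.62338030338287 [-0.46349399  0.32866909  7.91046762]
tote_foot [(array([ 5.991e+02,  1.008e+02, -4.000e-01]), 0.76), (array([530.9, -85.2,   9.4]), 0.56)]
stop_corner [(array([602.8, 127. ,  -2.2]), 0.56), (array([424.9, 383.4,  -5.5]), 0.49)]
tote_lug [(array([498.6,  12.6,   6.7]), 0.5), (array([502.4, 188.8,  -3.4]), 0.28)]
tote [(array([ 5.607e+02, -8.800e+00, -1.000e-01]), 0.8), (array([427.6, 379.1,  -3.9]), 0.55)]
451 (array([561.4,  -7.9]), array([179.3, 158.3]), 31.05)
```

View pics/t4c.png

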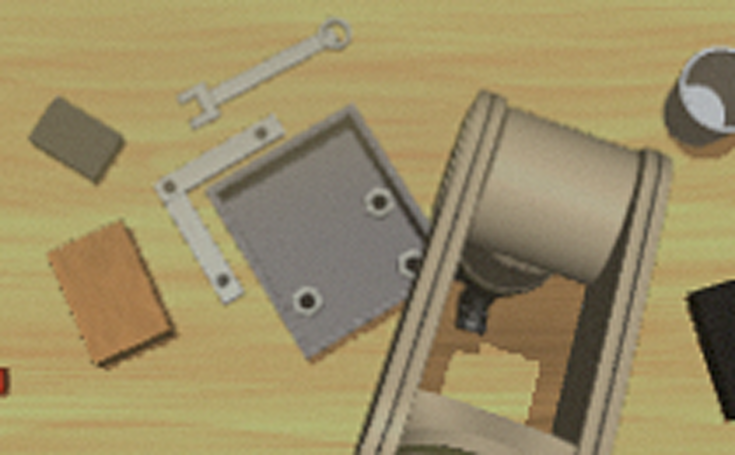

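The crop shows the tote parallel to the stop, with an even gap of about 16-20 mm to each bar. I'll go on slowly along the diagonal, watching the force.

Request:
apply_moves([
  [5,0,0,0,0,0],
  [5,0,0,0,0,0],
  [4,0,0,0,0,0],
  [3,0,0,0,0,0],
  [3,0,0,0,0,0],
])

```text
time: 9.95
tool_pos: [525.6, -121.9, 45.9]
tcp_rot: [179.8, 0.1, 72.3]
ft_force: [-2.0, -6.7, 7.4]
finger_gap: 11.3
grip_force: 59.4
```

Request:
apply_moves([
  [1,0,0,0,0,0],
  [1,0,0,0,0,0],
  [1,0,0,0,0,0],
  [1,0,0,0,0,0],
  [1,0,0,0,0,0],
])

```text
time: 10.58
tool_pos: [527.1, -117.2, 45.9]
tcp_rot: [179.8, 0.1, 72.3]
ft_force: [-1.5, -5.7, 6.0]
finger_gap: 11.7
grip_force: 59.4
```

Request:
apply_moves([
  [0.7,0,0,0,0,0],
  [0.7,0,0,0,0,0],
  [0.7,0,0,0,0,0],
  [0.7,0,0,0,0,0],
  [0.7,0,0,0,0,0],
])

```text
time: 11.2
tool_pos: [527.8, -114.7, 45.9]
tcp_rot: [179.9, 0.2, 72.3]
ft_force: [-6.2, -12.2, 8.3]
finger_gap: 11.4
grip_force: 59.7
```

```bash
cat >> h.py <<'E'
def st():
    s=sense(); f=np.array(s['ft_force']); print(s['time'],p(s).round(1),np.round(s['tcp_rot'],2),'F',f.round(1),'stop x,y',round(f[:2]@[.858,.513],1),round(f[:2]@[-.513,.858],1),'M',np.round(s['wrist_torque'],2),round(s['finger_gap'],1),round(s['grip_force'],1))
E
python3 -c "
from h import *
st()"
```

```text
11.2 [ 527.8 -114.7   45.9] [179.85   0.18  72.27] F [ -6.2 -12.2   8.3] stop x,y -11.5 -7.3 M [-1.65  0.9   0.  ] 11.4 59.7
```

Request:
apply_moves([
  [0.7,-0.2,0,0,0,0],
  [0.7,-0.2,0,0,0,0],
  [0.7,-0.2,0,0,0,0],
  [0.7,-0.2,0,0,0,0],
  [0,0,0,0,0,0],
])

```text
time: 11.82
tool_pos: [527.3, -114.2, 45.9]
tcp_rot: [179.9, 0.4, 72.2]
ft_force: [-7.8, -22.1, 7.9]
finger_gap: 11.8
grip_force: 59.6
```

```bash
python3 -c "
from h import *
st()"
```

```text
11.825 [ 527.3 -114.2   45.9] [179.86   0.37  72.21] F [ -7.8 -22.1   7.9] stop x,y -18.0 -15.0 M [-2.79  1.2  -0.03] 11.8 59.6
```

Both bars push back, about 18 N and 15 N. I'll add one firmer push, then start the tilt about the foot corner.

Request:
apply_moves([
  [0.7,0,0,0,0,0],
  [0.7,0,0,0,0,0],
  [0,0,0,0,0,0],
  [0,0,0,0,0,0],
  [0,0,0,0,0,0],
], grip_force=80)

```text
time: 12.45
tool_pos: [527.2, -114.1, 46.0]
tcp_rot: [179.9, 0.5, 72.2]
ft_force: [-11.6, -28.5, 8.6]
finger_gap: 10.7
grip_force: 78.0
```

```bash
python3 -c "
from h import *
st()
im,d=save('top','t5.png')
for n in ['tote_foot','stop_corner','tote']:
    r=models.place_of(n,'top');print(n,[(np.round(x['xyz'],1),round(x['confidence'],2)) for x in r[:2]])
r=models.cut_out('tote','top')
P=cloud('top',d,r[0]['pixels']); Q=P[(P[:,2]>42)&(P[:,2]<56)];print(len(Q),rect(Q))
im=cv2.imread('pics/t5.png')[170:300,190:400];cv2.imwrite('pics/t5c.png',cv2.resize(im,None,fx=3.5,fy=3.5,interpolation=cv2.INTER_CUBIC))
"
```

```text
12.45 [ 527.2 -114.1   46. ] [179.87   0.48  72.19] F [-11.6 -28.5   8.6] stop x,y -24.6 -18.5 M [-3.56  1.58  0.  ] 10.7 78.0
tote_foot [(array([6.050e+02, 1.241e+02, 5.000e-01]), 0.94), (array([426.6, 383. ,  -3.9]), 0.26)]
stop_corner [(array([603.7, 125.6,  -2.6]), 0.81)]
tote [(array([570.1,  17.2,  -1. ]), 0.66)]
454 (array([569.1,  18.1]), array([179.5, 158.5]), 30.74)
```

View pics/t5c.png

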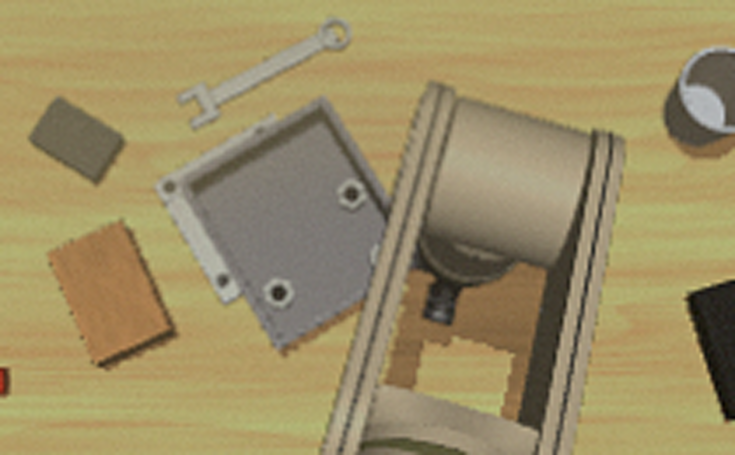

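The crop shows the tote flush in the stop against both bars. Now the tilt.

Request:
apply_moves([
  [1.3,0,-6.6,0,-0.0262,0],
  [1.3,0,-6.6,0,-0.0262,0],
  [1.3,0,-6.6,0,-0.0262,0],
  [1.3,0,-6.6,0,-0.0262,0],
  [1.3,0,-6.6,0,-0.0262,0],
])

```text
time: 13.32
tool_pos: [529.4, -106.3, 78.8]
tcp_rot: [179.9, 8.1, 72.1]
ft_force: [-9.0, -28.7, 8.0]
finger_gap: 10.8
grip_force: 78.1
```

```bash
python3 -c "
from h import *
st()
eyes.snapshot('top')
for n in ['tote_foot','nut0_mid','nut1_mid','nut2_mid']:
    r=models.place_of(n,'top');print(n,[(np.round(x['xyz'],1),round(x['confidence'],2)) for x in r[:2]])
"
```

```text
13.325 [ 529.4 -106.3   78.8] [179.91   8.08  72.15] F [ -9.  -28.7   8. ] stop x,y -22.5 -20.0 M [-3.98  1.52  0.03] 10.8 78.1
tote_foot [(array([602.1, 125.8,   2.2]), 0.75)]
nut0_mid [(array([541. , -55.7,  35.9]), 0.23)]
nut1_mid [(array([536.7, -59. ,  37. ]), 0.61)]
nut2_mid [(array([572.8, 477.5,   0.7]), 0.47), (array([652.8, 231.2,  -2.4]), 0.33)]
```

Request:
apply_moves([
  [1.3,0,-6.6,0,-0.0262,0],
  [1.3,0,-6.6,0,-0.0262,0],
  [1.3,0,-6.6,0,-0.0262,0],
  [1.3,0,-6.6,0,-0.0262,0],
  [1.3,0,-6.6,0,-0.0262,0],
])

```text
time: 14.2
tool_pos: [533.1, -94.7, 110.9]
tcp_rot: [179.9, 15.6, 72.1]
ft_force: [-9.7, -27.9, 12.4]
finger_gap: 11.1
grip_force: 78.3
```

Request:
apply_moves([
  [1.3,0,-6.6,0,-0.0262,0],
  [1.3,0,-6.6,0,-0.0262,0],
  [1.3,0,-6.6,0,-0.0262,0],
  [1.3,0,-6.6,0,-0.0262,0],
  [1.3,0,-6.6,0,-0.0262,0],
])

```text
time: 14.82
tool_pos: [538.1, -79.1, 141.0]
tcp_rot: [179.9, 23.2, 72.0]
ft_force: [-9.3, -27.4, 15.3]
finger_gap: 11.0
grip_force: 78.1
```

```bash
python3 -c "
from h import *
st()
eyes.snapshot('top')
for n in ['tote_foot','tote_pocket','nut0_mid','nut1_mid','nut2_mid']:
    r=models.place_of(n,'top');print(n,[(np.round(x['xyz'],1),round(x['confidence'],2)) for x in r[:2]])
"
```

```text
14.825 [538.1 -79.1 141. ] [179.87  23.19  72.03] F [ -9.3 -27.4  15.3] stop x,y -22.1 -18.7 M [-5.03  1.95  0.14] 11.0 78.1
tote_foot [(array([602.9, 121.7,  -0.8]), 0.8)]
tote_pocket [(array([604. , 120.9,   5.9]), 0.89)]
nut0_mid [(array([572.4,  20.7,  42.4]), 0.68), (array([569.8, 476.8,   0.9]), 0.62)]
nut1_mid [(array([577.1,  64.1,  37.2]), 0.63)]
nut2_mid [(array([620.5,  70.2,  31.9]), 0.53)]
```

Stable, and the foot is still in. On to 30°.

Request:
apply_moves([
  [1.3,0,-6.6,0,-0.0262,0],
  [1.3,0,-6.6,0,-0.0262,0],
  [1.3,0,-6.6,0,-0.0262,0],
  [1.3,0,-6.6,0,-0.0262,0],
  [1.0,0,-5.3,0,-0.021,0],
])

```text
time: 15.75
tool_pos: [544.3, -59.9, 167.8]
tcp_rot: [179.8, 30.3, 72.0]
ft_force: [-9.8, -22.8, 18.7]
finger_gap: 11.1
grip_force: 78.2
```

Request:
apply_moves([
  [0,0,0,0,0,0],
  [0,0,0,0,0,0],
  [0,0,0,0,0,0],
  [0,0,0,0,0,0],
  [0,0,0,0,0,0],
])

```text
time: 16.38
tool_pos: [544.5, -59.7, 167.7]
tcp_rot: [179.8, 30.2, 72.0]
ft_force: [-8.3, -22.1, 19.6]
finger_gap: 11.2
grip_force: 78.5
```

```bash
python3 -c "
from h import *
st()
for c in ['top','scene']:
  im,d=save(c,c+'6.png')
  for n in ['tote_foot','tote_pocket','tote_lug','nut0_mid','nut1_mid','nut2_mid']:
    r=models.place_of(n,c);print(n,[(np.round(x['xyz'],1),round(x['confidence'],2)) for x in r[:2]])
a=cv2.imread('pics/top6.png')[180:280,210:340];b=cv2.imread('pics/scene6.png')[150:270,200:356]
cv2.imwrite('pics/c6.png',np.hstack([cv2.resize(x,(400,308),interpolation=cv2.INTER_CUBIC) for x in(a,b)]))
"
```

```text
16.375 [544.5 -59.7 167.7] [179.77  30.23  71.95] F [ -8.3 -22.1  19.6] stop x,y -18.4 -14.7 M [-4.23  1.84  0.1 ] 11.2 78.5
tote_foot []
tote_pocket [(array([604.8, 120.7,   5.2]), 0.85)]
tote_lug [(array([546.5, -49.8, 181.9]), 0.82), (array([572.8,  26.6,  55.3]), 0.66)]
nut0_mid []
nut1_mid []
nut2_mid [(array([498.7, 188.4,  -3.8]), 0.22)]
tote_foot [(array([609.7, 122.9,  12.2]), 0.59), (array([594.2, 120.2,   2. ]), 0.58)]
tote_pocket [(array([604.2, 119.4,  10.4]), 0.81)]
tote_lug []
nut0_mid [(array([576.2,  95.2,  28. ]), 0.51)]
nut1_mid [(array([597.6, 105.5,  21.5]), 0.54)]
nut2_mid [(array([613.1,  82.8,  30.1]), 0.64)]
```

View pics/c6.png

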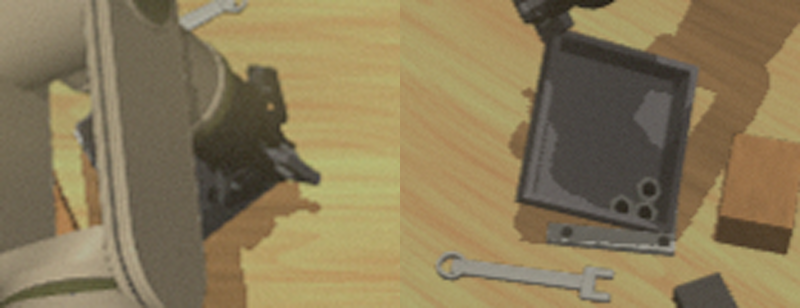

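The right half of the crop shows all three nuts bunched in the foot corner, at about (621,206), (644,212) and (648,188) px. The tote is tilted and its foot is in the stop. I'll do one settling check, then hand in.

Request:
apply_moves([
  [0,0,0,0,0,0],
  [0,0,0,0,0,0],
  [0,0,0,0,0,0],
  [0,0,0,0,0,0],
  [0,0,0,0,0,0],
])

```text
time: 17.7
tool_pos: [544.5, -59.7, 167.6]
tcp_rot: [179.8, 30.2, 72.0]
ft_force: [-8.4, -22.2, 19.8]
finger_gap: 11.0
grip_force: 78.5
```

```bash
python3 -c "
from h import *
st()
im,d=save('scene','s7.png')
for n in ['tote_pocket','nut0_mid','nut1_mid','nut2_mid']:
    r=models.place_of(n,'scene');print(n,[(np.round(x['xyz'],1),round(x['confidence'],2)) for x in r[:2]])
m=models.cut_out('tote','scene')[0]['pixels'];P=cloud('scene',d,m)
# fit dominant plane (floor)
rng=np.random.default_rng(0);best=0
for _ in range(400):
    a,b,c=P[rng.choice(len(P),3,False)];n=np.cross(b-a,c-a);L=np.linalg.norm(n)
    if L<500: continue
    n/=L;k=(abs((P-a)@n)<2.5).sum()
    if k>best:best,N=k,n
print(best,len(P),'tilt',np.degrees(np.arccos(abs(N[2]))),N)
cv2.imwrite('pics/s7c.png',cv2.resize(im[190:260,240:330,::-1],None,fx=6,fy=6,interpolation=cv2.INTER_CUBIC))
"
```

```text
17.7 [544.5 -59.7 167.6] [179.77  30.23  71.95] F [ -8.4 -22.2  19.8] stop x,y -18.6 -14.7 M [-4.23  1.79  0.09] 11.0 78.5
tote_pocket [(array([607.6, 120. ,   9.2]), 0.73)]
nut0_mid [(array([596.7, 119.9,   1.8]), 0.61), (array([577.2,  91. ,  28.3]), 0.57)]
nut1_mid [(array([607.1, 124.6,   1.2]), 0.54), (array([600.7, 101.8,  20.7]), 0.5)]
nut2_mid [(array([614.6,  86.7,  33.4]), 0.43), (array([606. , 119.2,  10.4]), 0.35)]
1648 4139 tilt 31.950493402783188 [-0.16804501 -0.5017958  -0.84850566]
```

View pics/s7c.png

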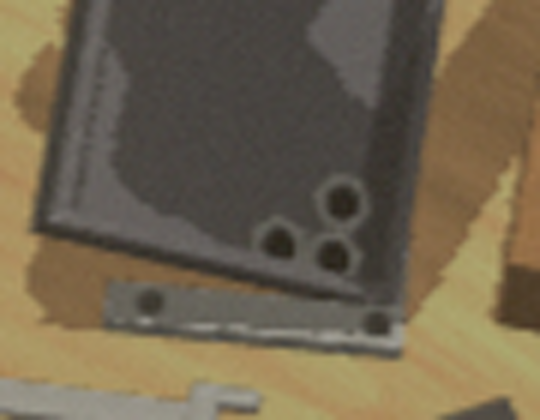

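The crop shows the three nuts together in the low corner at about (280,240), (333,255) and (342,200) px, with the foot in the stop. Everything is still.

```bash
python3 -c "
from h import *
print(job.hand_in())"
```

```text
the job is handed in; nothing more can be done
None
```

The job is handed in: the tote butted home against both bars (about 25 N and 18 N just before the tilt), and I am holding it by the lug at about 30°, foot still in the stop. All three nuts are together in the low corner with none spilled, the arm touched nothing else that I saw, and it took about 18 s of the 42 s allowed.

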